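# Get the tagine lid out from behind the pots

## Task

Three pots (bottle vase, beaker, square pot) stand on the wooden ware board in front of the lid of a small tagine. Clear all three pots onto the white plaster slab first, standing upright and let go; then fetch the lid and seat it, knob up, in the tagine dish on the banding wheel; only when the lid sits there, put each pot back upright on the very spot on the ware board where it stood at the start. Set things down rather than dropping them, topple nothing, and leave the little bowl on the ware board where it is.

Things in the scene. Friction and masses are not known exactly. Their poses are not given: they have to be found in the camera images.
- vase_c (a point): The bottle vase, unglazed, pale biscuit-fired clay: round, 122 mm high, belly 58 mm across (widest 30 mm above its foot), foot 50 mm; a straight neck 26 mm across runs from 74 to 117 mm above the foot, lip 32 mm across on top. About 0.3 kg. This point is on its axis half-way up, 61 mm above its foot; z up. Its start place on the board is one of three, and must be remembered. Grasp it by the neck.
- beaker_c (a point): The beaker, unglazed, pale biscuit-fired clay: an open round cup without handle, 100 mm high, 54 mm across at the foot and 56 mm at the rim, wall 4 mm. About 0.25 kg. This point is on its axis half-way up, 50 mm above its foot; z up. Its start place is one of three, and must be remembered. Grasp it across the outside in its upper half.
- square_c (a point): The square pot, unglazed, pale biscuit-fired clay: an open pot of square plan, 54 x 54 mm, 90 mm high, wall 5 mm. About 0.3 kg. This point is on its axis half-way up, 45 mm above its foot; x and y are square to its faces (at the start within 0.2 rad of the ware board's), z up; which way its faces turn does not matter at the end. Its start place is one of three, and must be remembered. Grasp it across the outside in its upper half.
- lid_c (a point): The tagine lid, unglazed, pale biscuit-fired clay: a cone 88 mm across at its foot and 80 mm high, with a straight knob 26 mm across from 44 to 80 mm above the foot (grasp it by this knob; below 44 mm the cone widens, and a plain ring 29 mm across lies at 44 to 48 mm, to the eye only). About 0.22 kg. It stands on the ware board beyond the pots as seen from the robot, beside the little bowl. This point is on its axis half-way up, 40 mm above its foot; z up (knob up).
- bowl_c (a point): The little bowl, unglazed, pale biscuit-fired clay: open, 72 mm across, 36 mm high; it stands beside the lid on the ware board and is to be left alone. This point is on its axis half-way up; z up.
- dish_seat (a point): The tagine dish, of the same pale clay, on a round aluminium banding wheel 170 mm across; fixed, does not turn. This point is the centre of the dish's flat inner floor, where the foot of the lid comes to rest, 64 mm above the table; z up. The floor is about 96 mm across and the dish's rim, about 104 mm across inside and 116 mm outside, stands 10 mm above it, so the lid's foot goes inside the rim. The wheel stands to the robot's left or right, the slab at the other side.
- slab_top (a point): The plaster slab, white, fixed: 280 mm (along its x) by 150 mm (along its y), 22 mm thick. Empty at the start; it is the side area, with room for the three pots in a row along its x. This point is the centre of its top face; z up.
- board_top (a point): The ware board, dark wood, fixed: 270 mm (along its x, which points away from the robot) by 290 mm (along its y), 18 mm thick. The three pots stand in a row along its y, about 45 mm nearer the robot than its centre and about 95 mm apart; lid and bowl stand about 65 mm beyond its centre. A thin wooden stick tool lies along its near edge. This point is the centre of its top face; z up.

How it is judged:
On the way, in this order (a step that is already met when the one before it is completed fails the run):
1. all three pots stand upright on the plaster slab, let go, the lid not yet moved (x of vase_c in the frame of slab_top between -0.135 and 0.135 m and y of vase_c in the frame of slab_top between -0.07 and 0.07 m and z of vase_c in the frame of slab_top between 0.053 and 0.069 m and angle between each of vase_c, beaker_c, square_c's own z axis and vertical below 0.12 rad and contact force between the fingers and bottle_vase below 0.05 N and x of beaker_c in the frame of slab_top between -0.135 and 0.135 m and y of beaker_c in the frame of slab_top between -0.07 and 0.07 m and z of beaker_c in the frame of slab_top between 0.042 and 0.058 m and contact force between the fingers and beaker below 0.05 N and x of square_c in the frame of slab_top between -0.135 and 0.135 m and y of square_c in the frame of slab_top between -0.07 and 0.07 m and z of square_c in the frame of slab_top between 0.037 and 0.053 m and contact force between the fingers and square_pot below 0.05 N and distance of lid_c from where it was at the start of the episode below 0.02 m), for 0.2 s.
2. the lid sits in the tagine dish, let go, while all three pots are still on the slab (horizontal distance between lid_c and dish_seat below 0.008 m and z of lid_c in the frame of dish_seat between 0.035 and 0.045 m and angle between lid_c's own z axis and vertical below 0.1 rad and contact force between the fingers and lid below 0.05 N and x of vase_c in the frame of slab_top between -0.135 and 0.135 m and y of vase_c in the frame of slab_top between -0.07 and 0.07 m and z of vase_c in the frame of slab_top between 0.053 and 0.069 m and angle between each of vase_c, beaker_c, square_c's own z axis and vertical below 0.12 rad and contact force between the fingers and bottle_vase below 0.05 N and x of beaker_c in the frame of slab_top between -0.135 and 0.135 m and y of beaker_c in the frame of slab_top between -0.07 and 0.07 m and z of beaker_c in the frame of slab_top between 0.042 and 0.058 m and contact force between the fingers and beaker below 0.05 N and x of square_c in the frame of slab_top between -0.135 and 0.135 m and y of square_c in the frame of slab_top between -0.07 and 0.07 m and z of square_c in the frame of slab_top between 0.037 and 0.053 m and contact force between the fingers and square_pot below 0.05 N), for 0.2 s.
At the end, for the whole second after the job is handed in: The lid sits knob up in the tagine dish (centred within 8 mm, height within 5 mm, level within 0.1 rad); each of the three pots stands upright (within 0.12 rad) within 15 mm of where it stood at the start; the little bowl is within 15 mm of where it was, upright; everything is let go and at rest (horizontal distance between lid_c and dish_seat below 0.008 m and z of lid_c in the frame of dish_seat between 0.035 and 0.045 m and angle between lid_c's own z axis and vertical below 0.1 rad and contact force between the fingers and lid below 0.05 N and distance of each of vase_c, beaker_c, square_c, bowl_c from where it was at the start of the episode below 0.015 m and angle between each of vase_c, beaker_c, square_c, bowl_c's own z axis and vertical below 0.12 rad and linear speed of each of bottle_vase, beaker, square_pot, lid below 0.02 m/s); the robot touches nothing.
It fails at once if a pot, the lid or the bowl was toppled (angle between any of vase_c, beaker_c, square_c, lid_c, bowl_c's own z axis and vertical above 0.7 rad).
It fails at once if a pot or the lid was dropped from a height (let go, it fell faster than 0.8 m/s) ((linear speed of bottle_vase above 0.8 m/s and contact force between the fingers and bottle_vase below 0.01 N) or (linear speed of beaker above 0.8 m/s and contact force between the fingers and beaker below 0.01 N) or (linear speed of square_pot above 0.8 m/s and contact force between the fingers and square_pot below 0.01 N) or (linear speed of lid above 0.8 m/s and contact force between the fingers and lid below 0.01 N)).
It also fails if it takes over 144 s, if anything falls off the work surface, if the arm or the gripper's body presses on something with over 40 N, if the wrist force passes 120 N, or if a joint passes its speed limit or range.

## Robot

A 6-joint arm with a two-finger parallel gripper is mounted at the origin on the work surface. World frame = base frame: x ahead of the robot, y to its left, z up, the work surface at z = 0. Lengths are in m, angles in rad, forces in N, time in s.
With the tool pointing down it reaches from about 0.275 to 0.875 m from the base axis. Payload 12.5 kg.
Tool frame: the origin (TCP) lies on the centre line of the jaws, within the pads' length; the fingertips stand r.finger_overhang ahead of it and the grasp point (between the pads) lies 3 mm ahead of it (r.finger_overhang is the distance from the TCP to the fingertips, in m); z points along the fingers, y is the line along which they close (so a half turn about z gives the same grasp; the last joint's range is limited). The gripper opens to 85 mm and grips with 20 to 120 N. Pads are 22 mm wide; open, the fingers measure 114 mm over their backs; the gripper's body (76 mm by 85 mm) begins 54 mm behind the grasp point. The pads swing forward as they close: fully open they stand 13 mm farther back than shut.
Start: joints at [-1.371, 0.351, 1.652, -0, 1.139, -0.085], TCP at [0.155, -0.528, 0.253] pointing down, gripper open.
Joint ranges: [-2.75, 2.75], [-0.79, 2.1], [0.01, 2.65], [-1.57, 4.71], [0.07, 3.14], [-2.87, 2.87]. Speed limits (rad/s): [2.22, 2.22, 2.79, 3.14, 3.14, 3.14].

## Interface

Orientations are given as a unit quaternion [x, y, z, w].
In Python, from cell import r, optics gives the robot as it stands. The module is installed in compiled form; this text tells all that it offers. Calls block until the motion is done:
- r.move_to(position, orientation): joint-space move of the TCP to a pose.
- r.move_linear(position, rot=None, vel=0.15): straight line of the TCP; rot=None keeps the orientation; vel is the mean speed in m/s.
- r.set_joints(angles): joint-space move.
- r.set_gripper(opening, squeeze=None): opening from 0.0 (shut) to 1.0 (fully open); squeeze is the grip in N (None keeps the last); returns when the fingers have stopped.
- r.sleep(seconds).
- r.inverse_kinematics(position, orientation): joint angles nearest the present ones, or None.
- optics.get_image(name): name is "scene" or "top"; returns a dict with "pixels" (420x560x3 uint8, red, green, blue), "depth" (420x560 float32, m along the optical axis (not along the pixel's ray), 0 where there is no reading), "fx", "fy", "cx", "cy" (pixels), "camera_from_world" (4x4, takes a point from world to camera coordinates). Camera axes: x right, y down, z forward; pixel columns grow to the right and rows downward; lengths in m; the calibration is good to about 2 mm. A picture is of the moment at which its call begins.
A pose or a line that the arm cannot do raises r.PlanningError and nothing moves.
- r.hand_in(): hands the job in; it is judged then, once.
Readings, each from a call of its own:
- r.current_t(): time.
- r.current_q(): joint angles.
- r.current_qvel(): joint speeds.
- r.current_effort(): joint torques, N m.
- r.current_tool_pos(): TCP position.
- r.current_ee_rot(): TCP orientation.
- r.current_contact_force(): force on the tool from outside, world axes, zero at the start.
- r.current_torque(): the same for the moment, N m.
- r.current_opening(): opening from 0.0 (shut) to 1.0 (fully open).
- r.current_finger_force(): force on a finger pad.
Only numpy, scipy, OpenCV 4.12 (cv2) and the standard library are available. Lean on these libraries where they do the work, as an engineer would, in place of code of your own. Each camera call takes 0.05 s, during which the arm holds its last target. There are 200 camera calls.

## Working session

There is one attempt and no reset: what is moved stays moved. The work goes in short steps, each a Python script; the robot and the scene stay as the last script left them, time stands still between calls to the robot, and variables do not carry over. Pictures are saved under pics/ and viewed, at most 14 in all, crops included, and the job is handed in when it is done.

```bash
mkdir -p pics; python3 - <<'E'
from cell import r, optics
import cv2, numpy as np
for n in("scene","top"):
    d=optics.get_image(n); cv2.imwrite(f"pics/{n}0.png",d["pixels"][:,:,::-1]); np.savez(f"{n}0.npz",**d)
    print(n,d["fx"],d["cx"],d["cy"],np.round(np.linalg.inv(d["camera_from_world"]),3).tolist())
print(r.finger_overhang,r.current_tool_pos(),r.current_ee_rot(),r.current_t(),r.current_opening())
E
```

```text
scene 463.09325401335855 273.0560586999465 214.72593774065518 [[-0.889, 0.34, -0.307, 0.933], [0.458, 0.667, -0.587, 0.661], [0.005, -0.663, -0.749, 0.948], [0.0, 0.0, 0.0, 1.0]]
top 463.2038198280063 281.5893553440273 200.7584125966773 [[0.017, -0.998, 0.054, 0.497], [-0.999, -0.019, -0.032, 0.019], [0.033, -0.053, -0.998, 1.13], [0.0, 0.0, 0.0, 1.0]]
0.022 [ 0.15452323 -0.5275594   0.25282745] [ 9.89877055e-01  1.41926568e-01 -9.70821120e-06 -5.15010465e-04] 0.1 0.9963847604770328
```

View pics/top0.png

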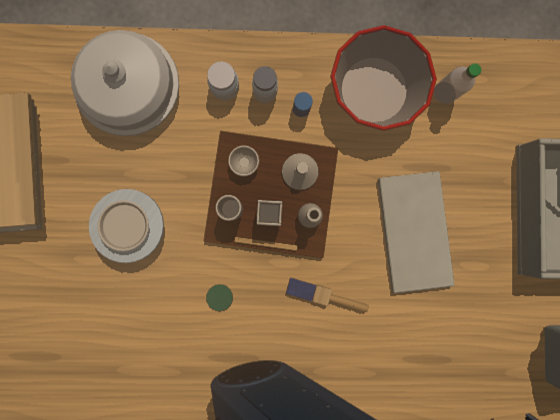

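View pics/scene0.png

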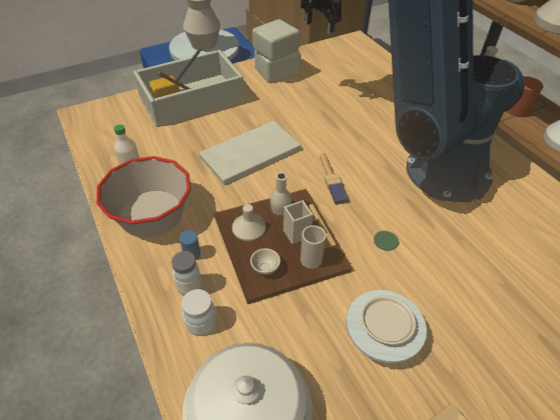

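The top view (up = +x, left = +y) shows, by pixel:
- **Pots on the board:** beaker (229,208), square pot (269,213), vase (310,215).
- **Behind the pots:** bowl (243,161), lid (299,170).
- **To the sides:** wheel and dish at left (126,226), slab at right (416,232), both clear.

The scene view agrees. Next I'll measure from the depth data.

```bash
cat > see.py <<'E'
import numpy as np, cv2
from scipy.optimize import least_squares
from scipy.spatial.transform import Rotation as R
def cloud(d):
    z=d["depth"]; v,u=np.mgrid[:z.shape[0],:z.shape[1]]
    P=np.stack([(u-d["cx"])/d["fx"]*z,(v-d["cy"])/d["fy"]*z,z,np.ones_like(z)],-1)
    W=(P@np.linalg.inv(d["camera_from_world"]).T)[...,:3]; W[z==0]=np.nan; return W
def circ(P,rad):  # axis xy of side points; rad = array of radii
    s=least_squares(lambda c:np.hypot(P[:,0]-c[0],P[:,1]-c[1])-rad,P[:,:2].mean(0),loss="soft_l1",f_scale=.0015)
    return s.x,np.median(np.abs(s.fun))
def near(W,c,r0,lo,hi):
    P=W.reshape(-1,3); P=P[~np.isnan(P[:,0])]
    return P[(np.hypot(P[:,0]-c[0],P[:,1]-c[1])<r0)&(P[:,2]>lo)&(P[:,2]<hi)]
def rect(W,c,r0,lo,hi):
    P=near(W,c,r0,lo,hi); return cv2.minAreaRect((P[:,:2]*1000).astype(np.float32)),np.median(P[:,2]),len(P)
E
python3 - <<'E'
from see import *
np.set_printoptions(precision=4,suppress=True)
D={n:np.load(n+"0.npz") for n in("top","scene")}
C={n:cloud(D[n]) for n in D}
T=C["top"]
px=dict(vase=(310,215),beaker=(229,208),square=(269,213),bowl=(243,161),lid=(302,168),dish=(126,226),slab=(416,232),board=(272,240))
for k,(u,v) in px.items(): print(k,T[v,u])
for n in C:
    print(n)
    W=C[n]
    for k,lo,hi,rad,r0 in [("vase",.095,.133,.013,.035),("beaker",.05,.114,.0278,.05),("lid",.068,.096,.013,.035)]:
        c=T[px[k][1],px[k][0],:2]
        for _ in range(3):
            P=near(W,c,r0 if _==0 else rad*1.4,lo,hi)
            if k=="beaker" and _: P=P[np.hypot(*(P[:,:2]-c).T)>.0255]
            if len(P)<10: break
            c,e=circ(P,rad)
        print(k,c,e,len(P))
    # rim tops
    for k,lo,hi in [("vase",.137,.146),("beaker",.1145,.125),("square",.1035,.115),("lid",.0955,.105),("bowl",.05,.06),("dish",.071,.08),("dish",.060,.068)]:
        c=T[px[k][1],px[k][0],:2]
        P=near(W,c,.075 if k=="dish" else .045,lo,hi)
        if len(P)<8: continue
        (x,y),rr=cv2.minEnclosingCircle((P[:,:2]*1000).astype(np.float32))
        print("rim",k,x,y,rr,np.median(P[:,2]),len(P), "rect",np.round(np.array(sum(([*a] if hasattr(a,'__len__') else [a] for a in cv2.minAreaRect((P[:,:2]*1000).astype(np.float32))),[])),1))
    print("slab",rect(W,T[232,416,:2],.17,.017,.028)); print("board",rect(W,(T[213,269,0]+.045,T[213,269,1]),.22,.013,.0225))
E
```

```text
vase [ 0.5214 -0.0736  0.1434]
beaker [0.5376 0.1089 0.0231]
square [0.5273 0.0134 0.0247]
bowl [0.6511 0.0781 0.022 ]
lid [ 0.6278 -0.0585  0.0965]
dish [0.4909 0.3385 0.0628]
slab [ 0.4879 -0.3413  0.0233]
board [0.463 0.005 0.017]
topTraceback (most recent call last):
  File "<stdin>", line 18, in <module>
NameError: name 'e' is not defined
```

```bash
cat > meas.py <<'E'
from see import *
np.set_printoptions(precision=4,suppress=True)
def run(tag):
    D={n:np.load(n+tag+".npz") for n in("top","scene")}
    C={n:cloud(D[n]) for n in D}
    seed=dict(vase=(.522,-.078),beaker=(.538,.109),square=(.528,.015),bowl=(.651,.078),lid=(.629,-.058),dish=(.491,.3385))
    for n,W in C.items():
        print(n)
        for k,lo,hi,rad in [("vase",.098,.131,.013),("beaker",.06,.112,.0278),("lid",.07,.094,.013)]:
            c=np.array(seed[k]); e=0
            for i in range(4):
                P=near(W,c,rad+(.012 if i<2 else .005),lo,hi)
                if k=="beaker": P=P[np.hypot(*(P[:,:2]-c).T)>(.022 if i<2 else .0258)]
                if len(P)<10: break
                c,e=circ(P,rad)
            print(" side",k,c,e,len(P))
        for k,lo,hi,r0 in [("vase",.136,.147,.03),("beaker",.1145,.125,.045),("square",.104,.115,.045),("lid",.0955,.105,.025),("bowl",.051,.06,.045),("dish",.071,.08,.07),("dish",.060,.068,.055)]:
            P=near(W,seed[k],r0,lo,hi)
            if len(P)<8: print(" no",k);continue
            Q=(P[:,:2]*1000).astype(np.float32)
            (x,y),rr=cv2.minEnclosingCircle(Q); m=cv2.minAreaRect(Q)
            print(" rim",k,np.round([x,y,rr],1),"z%.4f"%np.median(P[:,2]),len(P),"rect",np.round([*m[0],*m[1],m[2]],1))
        print(" slab",rect(W,(.488,-.341),.19,.017,.028)); print(" board",rect(W,(.57,.01),.23,.013,.0225))
if __name__=="__main__":
    import sys; run(sys.argv[1])
E
python3 meas.py 0
```

```text
top
 side vase [ 0.522 -0.078] 0 3
 side beaker [0.5344 0.0994] 0.00022844091305465955 17
 side lid [ 0.6301 -0.0584] 0.0002503874164549438 18
 rim vase [524.  -81.6  15. ] z0.1404 155 rect [524.8 -81.4  27.9  28.1   0.6]
 rim beaker [536.3 103.7  27.7] z0.1177 135 rect [536.4 103.4  52.6  52.4   1.2]
 rim square [527.2  13.8  36.1] z0.1077 186 rect [526.9  14.2  53.9  53.8  87.6]
 rim lid [629.6 -58.   12.7] z0.0983 82 rect [629.9 -58.4  22.8  22.7   1. ]
 rim bowl [649.2  76.5  35.7] z0.0538 159 rect [649.   76.   69.8  69.3  66.1]
 rim dish [493.1 343.   57.4] z0.0735 383 rect [493.1 343.2 113.1 113.   68.4]
 rim dish [492.9 343.9  50.8] z0.0638 1463 rect [492.6 343.5  99.4  98.4  60.1]
 slab (((490.2615966796875, -342.1986083984375), (279.8194580078125, 152.11358642578125), 7.394820690155029), np.float64(0.022139056580545158), 7022)
 board (((573.9706420898438, 9.357254028320312), (290.0523986816406, 444.63946533203125), 82.91896057128906), np.float64(0.017894831850517656), 9941)
scene
 side vase [ 0.5225 -0.0805] 0.0006235583756403424 92
 side beaker [0.5351 0.1052] 0.0006297985
[... 212 characters left out ...]
  53.4  84.9]
 rim square [526.8  16.4  37.1] z0.1066 147 rect [526.4  17.5  57.4  55.2  87.9]
 rim lid [628.4 -55.8  13.6] z0.0976 58 rect [628.3 -55.1  23.4  24.8  54.4]
 rim bowl [649.2  77.9  36.5] z0.0532 139 rect [648.4  78.7  70.3  69.   14.8]
 rim dish [491.4 344.3  58.1] z0.0733 397 rect [491.9 344.7 113.8 113.2  24.8]
 rim dish [489.9 342.6  51.2] z0.0637 1531 rect [490.4 342.5  98.1  98.9  52.2]
 slab (((489.564208984375, -339.5472412109375), (281.1000061035156, 155.71896362304688), 7.808188438415527), np.float64(0.02123925661799453), 2917)
 board (((571.70556640625, 11.9111328125), (292.6730041503906, 438.85870361328125), 82.9344253540039), np.float64(0.017431618768456336), 5909)
```

```bash
cat > act.py <<'E'
from cell import r, optics
import numpy as np, cv2
np.set_printoptions(precision=4,suppress=True)
HOV=.265; BZ,SZ=.018,.022
def q(a): a=np.radians(a)/2; return [np.cos(a),np.sin(a),0,0]
u=np.array([np.cos(np.radians(7.5)),np.sin(np.radians(7.5))]); S0=np.array([.490,-.341])
# start xy, tool angle on board, grasp height over foot, slab slot xy
OBJ=dict(vase=((.5235,-.080),83,.097,S0-.09*u),square=((.527,.0152),87.6,.068,S0),beaker=((.5355,.1045),83,.076,S0+.09*u))
LID=((.629,-.057),83,.066); DISH=((.4918,.3438),.064)
def pick(xy,a,zf,gh):
    z=zf+gh+.003
    r.move_to([*xy,HOV],q(a)); r.move_linear([*xy,z],vel=.2)
    r.set_gripper(0.,40); print("grip",r.current_opening(),r.current_finger_force(),r.current_tool_pos(),"t",r.current_t())
    r.move_linear([*xy,HOV],vel=.2); print("lifted",r.current_opening(),r.current_finger_force(),r.current_contact_force())
def place(xy,a,zf,gh,up=.001):
    z=zf+gh+.003+up
    r.move_to([*xy,HOV],q(a)); r.move_linear([*xy,z+.02],vel=.2); r.move_linear([*xy,z],vel=.05)
    print("down",r.current_contact_force(),r.current_tool_pos()); r.set_gripper(1.)
    r.move_linear([*xy,HOV],vel=.2); print("t",r.current_t())
def snap(tag):
    for n in("scene","top"):
        d=optics.get_image(n); cv2.imwrite(f"pics/{n}{tag}.png",d["pixels"][:,:,::-1]); np.savez(f"{n}{tag}.npz",**d)
E
python3 - <<'E'
from act import *
# feasibility
for k,(xy,a,gh,s) in OBJ.items():
    print(k,[r.inverse_kinematics([*p,z],q(b)) is not None for p,b in((xy,a),(s,7.5)) for z in(HOV,.1)])
xy,a,gh,s=OBJ["vase"]
pick(xy,a,BZ,gh)
snap(1)
E
```

```text
vase [True, True, True, True]
square [True, True, True, True]
beaker [True, True, True, True]
grip 0.3010894691078344 39.40689120259776 [ 0.524  -0.0801  0.1184] t 3.6417
lifted 0.2962664203278005 39.430523848714074 [-0.3155  0.4619 -4.0996]
```

View pics/scene1.png

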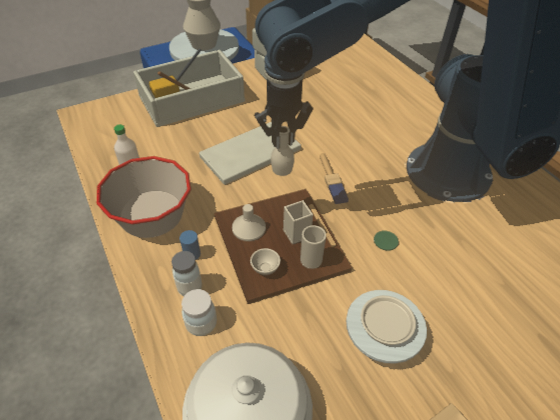

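The vase hangs upright from its neck in the gripper at pixel (283,150), and everything else is undisturbed. I'll set it on the slab.

```bash
python3 - <<'E'
from act import *
xy,a,gh,s=OBJ["vase"]
place(s,7.5,SZ,gh)
xy,a,gh,s=OBJ["square"]
pick(xy,a,BZ,gh); snap(2)
E
```

```text
down [-0.3512 -0.7533 -3.3988] [ 0.4007 -0.3527  0.1227]
t 8.5583
grip 0.6243161379355621 42.829726338386536 [0.5275 0.0152 0.0899] t 11.4417
lifted 0.6267389474708471 42.46163785457611 [-0.506   0.3896 -2.248 ]
```

View pics/scene2.png

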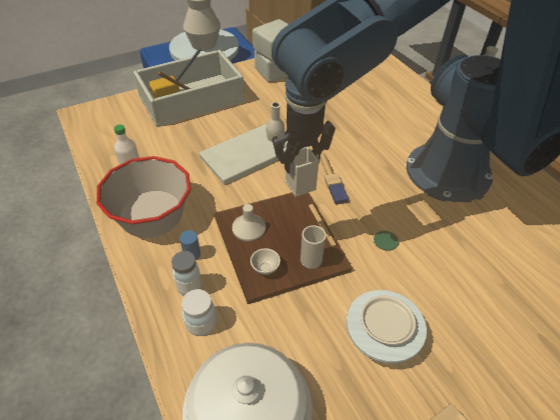

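The vase stands upright on the slab at pixel (275,125), and the square pot is held level at (302,172).

```bash
python3 - <<'E'
from act import *
xy,a,gh,s=OBJ["square"]
place(s,7.5,SZ,gh)
xy,a,gh,s=OBJ["beaker"]
pick(xy,a,BZ,gh); place(s,7.5,SZ,gh)
r.move_to([.45,0,.3],q(83)); r.sleep(.4); snap(3)
E
python3 meas.py 3 | egrep "top|scene|lid|bowl|dish"
```

```text
down [0.3272 1.9914 0.6385] [ 0.4899 -0.3409  0.0938]
t 16.8083
grip 0.6355233571209354 41.26887905644253 [0.5361 0.1045 0.098 ] t 19.8333
lifted 0.6323767431555322 42.69385190913454 [ 0.3211  0.333  -3.611 ]
down [-0.7839 -0.9434 -0.574 ] [ 0.5793 -0.3294  0.1019]
t 25.225
top
 side lid [ 0.6301 -0.0583] 0.00017055417382130268 17
 rim lid [629.2 -57.7  12.7] z0.0983 90 rect [629.6 -58.2  24.2  23.1  63.6]
 rim bowl [649.2  76.5  35.8] z0.0536 163 rect [649.2  76.2  69.2  69.7  24.3]
 rim dish [493.2 342.9  57.4] z0.0734 391 rect [493.3 343.1 113.7 112.2  46.2]
 rim dish [491.6 339.2  54. ] z0.0638 1460 rect [493.2 344.   99.7  98.3   1.9]
scene
 side lid [ 0.6286 -0.0569] 0.0006519584081824646 68
 rim lid [629.2 -55.6  13.4] z0.0977 53 rect [630.  -55.8  23.7  23.4  71. ]
 rim bowl [647.8  78.3  36.1] z0.0531 126 rect [648.5  78.   69.7  68.4  84.4]
 rim dish [492.3 344.6  58.1] z0.0731 412 rect [492.4 344.4 114.  112.8  52.2]
 rim dish [491.9 342.8  53.4] z0.0636 1532 rect [489.9 342.5  96.9 100.   36.2]
```

View pics/scene3.png

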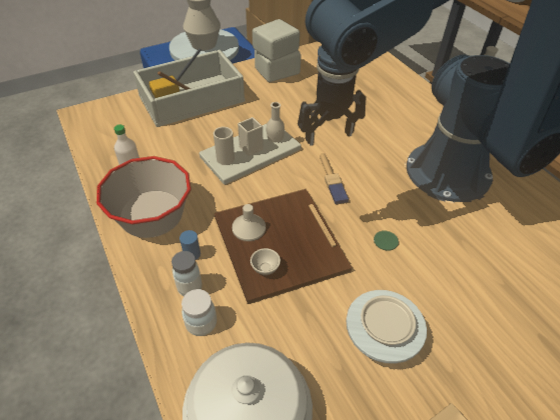

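All three pots stand upright on the slab at pixels (224,147), (250,137) and (275,125). The lid and bowl are unmoved. Now the lid.

```bash
python3 - <<'E'
from act import *
xy,a,gh=LID
pick(xy,a,BZ,gh); place((.4925,.3438),a,DISH[1],gh)
r.move_to([.45,.1,.3],q(83)); r.sleep(.4); snap(4)
from see import *
for n in("top","scene"):
    W=cloud(np.load(n+"4.npz"))
    for lo,hi,r0 in((.139,.15,.025),(.071,.08,.07)):
        P=near(W,(.4925,.3438),r0,lo,hi)
        if lo<.1: P=P[np.hypot(P[:,0]-.4925,P[:,1]-.3438)>.049]
        Q=(P[:,:2]*1000).astype(np.float32); print(n,cv2.minEnclosingCircle(Q),cv2.minAreaRect(Q),np.median(P[:,2]),len(P))
d=cv2.imread("pics/scene4.png"); cv2.imwrite("pics/crop4.png",cv2.resize(d[100:380,140:500],None,fx=2,fy=2))
E
```

```text
grip 0.29283935021019564 39.542306426446885 [ 0.6292 -0.057   0.0875] t 29.4667
lifted 0.2969258687439877 39.39054108224809 [-0.2012 -0.5495 -2.8084]
down [-0.0698 -0.6835 -2.2901] [0.4924 0.3438 0.1337]
t 34.75
top ((491.9715270996094, 341.66998291015625), 13.111377716064453) ((491.9414978027344, 341.7445983886719), (23.128238677978516, 25.48895835876465), 0.9896218776702881) 0.14330894989334475 123
top ((492.90447998046875, 342.88140869140625), 57.31510925292969) ((493.0975341796875, 343.3288269042969), (112.76253509521484, 112.98855590820312), 70.37181091308594) 0.07367363390040915 359
scene ((491.257080078125, 344.1894836425781), 13.194397926330566) ((491.2510070800781, 344.0008544921875), (25.656118392944336, 24.090145111083984), 49.9980354309082) 0.14357051303978807 127
scene ((492.5419616699219, 344.7181396484375), 57.98176193237305) ((493.2558898925781, 345.53216552734375), (111.58568572998047, 113.2732162475586), 33.53459167480469) 0.07334062346417236 357
```

View pics/crop4.png

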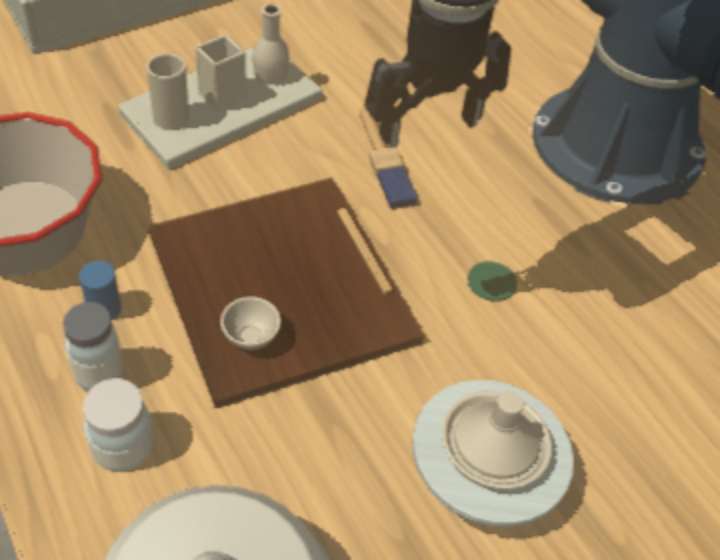

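The lid sits level, knob up, inside the dish rim at crop pixel (505,430). Its knob is about 1–2 mm off the dish centre and its top is at 143.5 mm, against 144 mm expected. The pots still stand on the slab, so I'll put them back, farthest spot first.

```bash
python3 - <<'E'
from act import *
for k in("beaker","square","vase"):
    xy,a,gh,s=OBJ[k]
    pick(s,7.5,SZ,gh); place(xy,a,BZ,gh)
r.move_to([.155,-.528,.3],q(16)); r.sleep(.5); snap(5)
E
python3 meas.py 5 | egrep "top|scene|vase|beaker|square|bowl"
```

```text
grip 0.6297006391691239 41.663182417396456 [ 0.5797 -0.3295  0.1022] t 39.2417
lifted 0.6335670140787938 42.756003288086504 [ 0.0854 -0.1756 -3.653 ]
down [-0.5963 -1.201   2.2886] [0.5357 0.1045 0.098 ]
t 44.6417
grip 0.6296500758289517 41.99822545051575 [ 0.4903 -0.3412  0.0939] t 47.6833
lifted 0.628631007462823 42.435336112976074 [ 0.0398  0.0393 -2.9543]
down [-3.4428  0.2036  2.338 ] [0.5266 0.0152 0.0898]
t 52.9583
grip 0.29526647774845743 39.229338585256954 [ 0.4009 -0.353   0.1224] t 55.85
lifted 0.2967602630632236 39.39614278003319 [ 0.0286 -0.6474 -4.3899]
down [-0.0359  0.6155 -3.7052] [ 0.5234 -0.0799  0.1187]
t 60.7
top
 side vase [ 0.522 -0.078] 0 5
 side beaker [0.5335 0.0987] 0.0002619022721895292 21
 rim vase [522.7 -82.   15.1] z0.1401 155 rect [522.7 -81.6  28.   28.1   1.4]
 rim beaker [535.  103.4  27.8] z0.1172 136 rect [535.3 103.5  54.6  52.4   0.9]
 rim square [526.2  13.9  36.8] z0.1078 189 rect [525.9  13.8  53.7  53.8  87.9]
 rim bowl [649.2  76.4  35.6] z0.0536 154 rect [649.5  76.2  70.1  68.5  19.6]
scene
 side vase [ 0.5212 -0.0808] 0.0008385067648448092 92
 side beaker [0.5342 0.105 ] 0.0006610524678497681 258
 rim vase [521.7 -79.9  16.2] z0.1397 82 rect [522.5 -80.6  30.2  28.2  58.6]
 rim beaker [534.3 106.4  28.9] z0.1170 117 rect [534.8 105.6  55.4  53.8  76.2]
 rim square [526.1  16.5  36.8] z0.1064 144 rect [525.3  16.1  57.4  54.1  88.7]
 rim bowl [648.1  77.6  36.2] z0.0532 128 rect [648.3  77.8  70.8  69.3  71. ]
```

View pics/scene5.png

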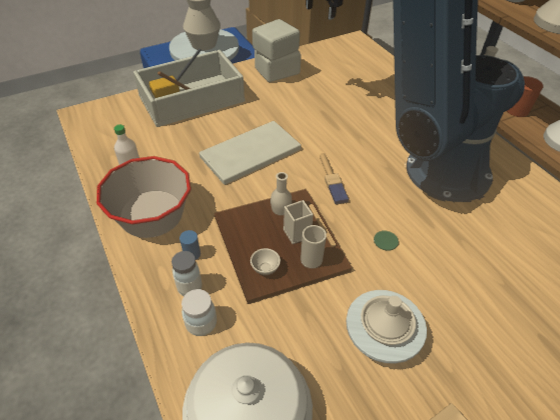

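The vase (281,195), square pot (298,222) and beaker (313,247) are back upright within about 2 mm of their start spots. The bowl hasn't moved, the lid is seated at (389,318), and the arm is clear.

```bash
python3 -c "
from cell import r
print(r.hand_in(), r.current_t())"
```

```text
the job is handed in; nothing more can be done
the job is handed in; nothing more can be done
```

The job is handed in, though no verdict came back: the lid is seated knob up in the dish, about 1–2 mm off centre, all three pots stand upright within about 2 mm of their start spots, and the bowl was not moved.

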